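# Latch the sliding cover of a display case with its sprung hook probe

## Robot

A 6-joint arm with a two-finger parallel gripper is mounted at the origin on the work surface. World frame = base frame: x ahead of the robot, y to its left, z up, the work surface at z = 0. Lengths are in m, angles in rad, forces in N, time in s.
With the tool pointing down it reaches from about 0.325 to 0.9 m from the base axis. Payload 6.1 kg.
Tool frame: the origin (TCP) lies at the very end of the fingers, on their centre line; the grasp point (between the pads) lies 19 mm behind it; z points along the fingers, y is the line along which they close (so a half turn about z gives the same grasp; the last joint's range is limited). The gripper opens to 87 mm and grips with 3 to 60 N. Pads are 19 mm wide; open, the fingers measure 117 mm over their backs; the gripper's body (75 mm by 190 mm) begins 51 mm behind the grasp point.
Start: joints at [1.191, 0.22, 1.526, -0, 1.395, -0.126], TCP at [0.157, 0.605, 0.2] pointing down, gripper open.
Joint ranges: [-2.98, 2.98], [-0.91, 2.08], [0.09, 2.57], [-1.24, 4.39], [0.2, 2.65], [-2.68, 2.68]. Speed limits (rad/s): [2.57, 2.57, 3.01, 3.14, 3.14, 3.14].

## Interface

Orientations are given as a rotation vector (axis times angle).
In Python, from rig import env gives the robot as it stands. The module is installed in compiled form; this text tells all that it offers.
- The arm moves only by the tool jog_arm, never from a script. Its argument "rows" is one flat list of numbers, 5 for each row, row after row: the shift along the tool's x, y, z in m, then the turn about the tool's z in rad, then the closure in counts, from 0 (fully open) to 255 (shut). In form: [tx, ty, tz, spin, grip, tx, ty, tz, spin, grip, ...]. A call has 1 to 8 rows; each row is the pose to reach, as a shift and turn from the pose commanded when the call began, along the tool's axes at that moment; what a row does not reach only later rows make up. A row lasts 1/10 s, in which the tool goes at most 50 mm and 8.59 degrees, less where a joint would pass 70% of its speed; a pose out of reach is approached as far as the arm can. A call with a gripper value outside its range is refused whole. The fingers move at their own pace and stop on an object; "newtons" is the grip in N (left out, the last holds). Time passes only in rows, so rows that repeat a pose let the fingers close. It gives the time, the measured TCP pose, the force, the opening and the grip force at its end, in the units of the state.
- env.state(): the state, without advancing time (a new reading comes with each control period).
- env.grab_frame(name): name is "side" or "top" or "wrist"; returns the picture (420x560x3 uint8, red, green, blue); there is no depth.
- env.camera_params(name): a dict with "K" (3x3 intrinsics, pixels), "R" (3x3) and "t" (3): a world point X has camera coordinates R X + t. Camera axes: x right, y down, z forward; pixel columns grow to the right and rows downward; lengths in m; the calibration is good to about 2 mm. A picture is of the moment at which its call begins: read the wrist's pose just before it. camera_params takes no time and is no camera call; for the wrist camera it gives the pose at the moment of the call.
- env.job_done(): hands the job in; it is judged then, once.
Trained networks look in the newest picture that a camera, given by its name, has taken for a name from the list of things; names that differ only in an ending like _2 or _b are one class to them, and where a whole thing is asked for, a point or a joint stands for the part that bears it (a point fixed in the world has none). Each returns a list of dicts, best first, with "score" (0 to 1); they miss things now and then, are a little off and sometimes report something else, mostly with a low value. They report only what shows in the picture. A call takes as long as a camera call.
- env.masks_of(label, camera): "mask" (420x560 bool, what is visible of it) and "bbox" ([left, top, right, bottom] in pixels, round what is visible of it).
The state is a dict: "time": time; "joint_pos": joint angles; "joint_velocities": joint speeds; "effort": joint torques, N m; "position": TCP position; "eef_rot": TCP orientation; "force": force on the tool from outside, world axes, zero at the start; "moment": the same for the moment, N m; "width": finger opening in m; "grasp_force": force on a finger pad.
Only numpy, scipy, OpenCV 4.12 (cv2) and the standard library are available. Lean on these libraries where they do the work, as an engineer would, in place of code of your own. Each camera call takes 0.05 s, during which the arm holds its last target. There are 200 camera calls.

## Task

Close the acrylic cover over the gilded mirror and latch it: press the plunger of the sprung probe on the cover down so that its hook comes out below the keeper pin, keep it down while you slide the cover towards closed until you feel the hook's shank meet the pin, then let the plunger up so that the hook catches the pin, and let go. Be gentle with the pin, and leave the miniatures and tools around the case (and the mirror in it) where they are.

Things in the scene. Friction and masses are not known exactly. Their poses are not given: they have to be found in the camera images.
- housing: Dark wood display case, fixed. Origin on the desk under the well's centre; z up; +y is the direction in which the cover CLOSES; +x points away from the robot (yaw varies by 20 degrees). Base plate 10 mm thick, x -70..130, y -160..100 mm; well 110 x 110 mm about the origin; walls and cover rails up to 49 mm high. The base plate's +x side is an open ledge carrying the keeper
- ledge (a point): Point on the ledge (case x = 95, y = 20, z = 10 mm), axes as the case's, near the keeper: two thin steel leaves at case x = 82 and 108 mm (tops at z = 45) carrying a level brass pin, 5 mm thick, along x, axis at z = 40. It is clamped by hand, so the pin's y is NOT measured: anywhere in case y = 0..40 mm, to be seen or felt. It yields 1 mm per 7 N along y; over 17 N spoils it
- cover (a joint): Travel in m (0 to 0.105) of the clear cover (118 x 160 x 5 mm, top at z = 46 mm) along case +y; grows as it closes; starts at 0 to 0.03. Friction about 1.2 N (plus 6 N per m/s); stays where left. An arm on it carries the upright probe: barrel 16 mm across, z = 50..90 mm, axis at case x = 95, y = joint - 60 mm. The pressed hook's shank meets the pin at 0.0555 to 0.0955, as the keeper was set
- plunger (a joint): How far the probe's plunger is pressed, m: 0 up, 0.011 down (hard stop). Spring 3.6 N at 0, plus 0.6 N per mm, plus 0.06 N per mm/s of damping. The hook moves down with it; it passes below the pin only when 7 mm or more is pressed (keep 9 to 11). Let up, it stays near 0.004 if the hook has caught the pin, rises to 0 if it missed, stays at 0.0055 to 0.007 if only the hook's tip is under the pin
- cap_top (a point): Centre of the top of the plunger's cap, axes as the case's: a black upright cylinder, 22 mm in diameter and 24 mm high, on a bare 8 mm stem (16 mm of it between cap and barrel when up). Top 130 mm above the desk when up, 119 mm when down. Can be pinched by its sides from above or pressed on top; travels with the cover
- hook: Steel J-hook below the barrel, 6 mm wide in x; axes as the case's, origin at the cap's top centre (same as cap_top). The shank's front face is 2 mm to +y of the probe's axis; the foot, 4 mm thick, points to +y; its upturned tip is 9 to 12 mm ahead of the axis: a 7 mm crook for the pin
- crook (a point): Middle of the foot's upper face in the hook's crook, 5.5 mm to +y of the probe's axis, axes as the case's; 41.5 mm above the desk with the plunger up, 30.5 mm when down. The tip's top is 3 mm higher: with the plunger up the hook is level with the pin and butts against it
- mirror: Gilded mirror frame, 68 x 52 x 8 mm, lying loose in the well; origin at the centre of its underside; to be left there
- writing_desk: Miniature walnut writing desk, 55 x 110 x 83 mm, standing at the robot's left; origin at the centre of its underside; leave alone
- chair: Miniature wooden chair, 36 x 36 x 75 mm, standing at the right; origin at the centre of its underside; leave alone
- teapot: Silver miniature teapot, 50 x 32 x 34 mm, standing just past the end of the case towards which the cover closes; origin at the centre of its underside; leave alone
- vase: Small blue ceramic vase, 40 mm in diameter and 58 mm high, standing behind the case; origin at the centre of its underside; leave alone
- pin_vise: Steel pin vise (hand drill), about 110 mm long and 14 mm thick, lying behind the case; origin under its handle; leave alone
- glue_jar: Jar, 38 mm in diameter and 45 mm high, at the right; origin at the centre of its underside; leave alone

How it is judged:
By the outcome, as a careful person would: the job done as asked, in the order asked, and still so for the second after the job is handed in, with the robot touching nothing.
It also fails if it takes over 69 s, if anything falls off the work surface, if the arm or the gripper's body presses on something with over 40 N, if the wrist force passes 120 N, or if a joint passes its speed limit or range.

## Working session

There is one attempt and no reset: what is moved stays moved. The work goes in short steps, Python scripts to look and compute and a tool call to move; the robot and the scene stay as the last step left them, time stands still between calls to the robot, and variables do not carry over. Pictures are saved under pics/ and viewed, at most 10 in all, crops included, and the job is handed in when it is done.

Besides the shell and the picture viewer there is one more tool, called after "Request:" as name(argument=value, ...) on one line, values as JSON. jog_arm: Moves the arm, as the interface text tells. Its arguments: {"type":"object","properties":{"rows":{"type":"array"},"newtons":{"type":"number"}},"required":["rows"]}

```bash
mkdir -p pics; cat > h.py <<'E'
import numpy as np, cv2
from rig import env
def snap(c,n):
    im=env.grab_frame(c); cv2.imwrite(f'pics/{n}.png',im[:,:,::-1]); return im
def proj(c,X,p=None):
    p=p or env.camera_params(c); q=np.array(p['R'])@np.array(X).reshape(-1,3).T+np.array(p['t']).reshape(3,1)
    u=np.array(p['K'])@q; return (u[:2]/u[2]).T
def ray(c,uv,z,p=None):
    p=p or env.camera_params(c); R=np.array(p['R']);t=np.array(p['t']).ravel()
    d=R.T@np.linalg.solve(np.array(p['K']),[uv[0],uv[1],1]); o=-R.T@t
    return o+d*(z-o[2])/d[2]
E
python3 - <<'E'
from h import *
a=snap('top','top0'); b=snap('side','side0')
for c in('top','side'):
  for l in('cap_top','housing','cover','hook','ledge','teapot','chair','writing_desk','vase','glue_jar','pin_vise'):
    try:
      for r in env.masks_of(l,c)[:2]: print(c,l,round(r['score'],2),r['bbox'])
    except Exception as e: print(c,l,e)
  p=env.camera_params(c);R=np.array(p['R']);print(c,-R.T@np.array(p['t']).ravel())
cv2.imwrite('pics/both.png',cv2.resize(np.vstack([a,b])[:,:,::-1],None,fx=.71,fy=.71))
print(env.state())
E
```

```text
top cap_top 0.49 [258.2, 185.3, 266.3, 195.7]
top housing 0.91 [205.0, 171.8, 318.8, 274.9]
top housing 0.46 [442.7, 225.7, 472.6, 249.7]
top cover 0.77 [245.4, 185.8, 316.5, 264.9]
top ledge 0.56 [201.2, 167.5, 323.2, 276.3]
top ledge 0.45 [183.9, 228.8, 201.9, 239.8]
top teapot 0.25 [264.3, 155.5, 279.6, 173.1]
top writing_desk 0.9 [89.2, 205.3, 139.9, 232.6]
top vase 0.61 [262.9, 153.9, 279.3, 170.1]
top glue_jar 0.64 [399.6, 171.3, 421.0, 185.8]
top pin_vise 0.69 [207.3, 167.5, 239.2, 181.5]
top [ 0.49125587 -0.02571221  1.07807947]
side cap_top 0.6 [265.9, 208.8, 278.2, 226.1]
side housing 0.66 [255.3, 209.2, 332.0, 295.1]
side cover 0.95 [269.3, 211.5, 332.3, 253.7]
side cover 0.4 [238.4, 256.8, 246.2, 281.4]
side ledge 0.66 [254.6, 210.1, 335.6, 292.4]
side teapot 0.74 [274.8, 296.5, 292.9, 307.4]
side teapot 0.74 [214.2, 319.4, 256.4, 390.5]
side chair 0.49 [343.2, 157.4, 355.8, 174.8]
side writing_desk 0.71 [292.7, 256.1, 316.6, 264.5]
side writing_desk 0.67 [214.2, 320.5, 257.0, 386.3]
side glue_jar 0.49 [292.9, 170.8, 306.8, 187.3]
side pin_vise 0.59 [239.7, 259.0, 245.6, 281.6]
side pin_vise 0.49 [216.0, 318.1, 260.0, 388.8]
side [0.2777518  0.87813559 0.72310533]
{'time': 1.2, 'joint_pos': array([ 1.19089374e+00,  2.20352437e-01,  1.52651369e+00, -1.52300580e-05,
        1.39468083e+00, -1.26102888e-01]), 'joint_velocities': array([ 0.00149986,  0.00059164,  0.00104079,  0.00044108, -0.0013288 ,
        0.00145117]), 'effort': array([-1.19767321e-05, -4.94610429e+01, -3.87683523e+01,  6.97022863e-02,
        4.76909406e-02, -1.72671537e-05]), 'position': array([0.15693696, 0.60497264, 0.20045988]), 'eef_rot': array([3.97591053e-01, 3.11630593e+00, 6.36098485e-05]), 'force': array([0.04451061, 1.01200583, 1.29479665]), 'moment': array([ 0.00018793, -0.00261747, -0.00935645]), 'grasp_force': 0.0, 'width': 0.08708607709574877}
```

View pics/top0.png

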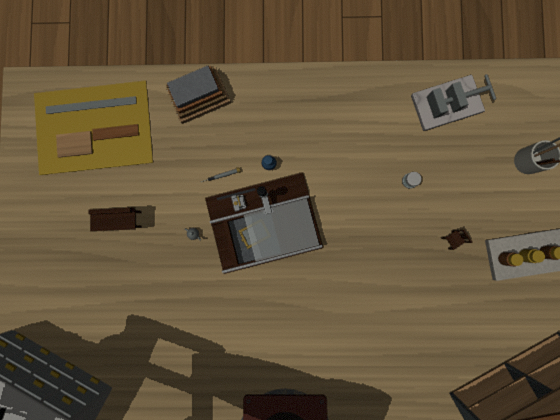

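View pics/side0.png

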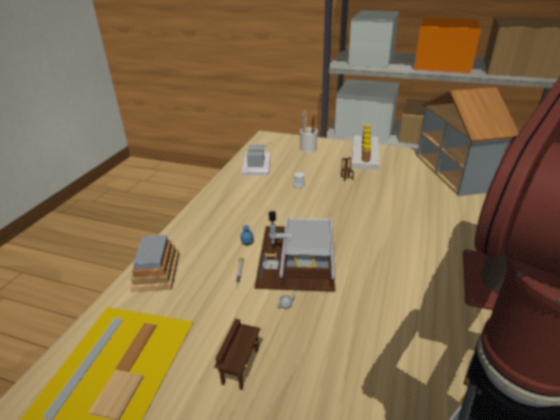

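The top view shows the case, with the cap near (262,190), the keeper near (239,202) and the teapot near (194,233). In the side view the cap is at (272,216). I'll work out rough positions and find where the wrist camera sits on the tool.

```bash
python3 - <<'E'
from h import *
from scipy.spatial.transform import Rotation as Ro
for n,uv,z in(('cap',(262,190),.13),('capside',(272,212),.13),('c1',(205,198),.01),('c2',(304,174),.01),('c4',(224,272),.01),('keeper',(239,202),.043),('teapot',(194,233),.02)):
    print(n,ray('side' if 'side' in n else 'top',uv,z).round(4))
s=env.state();M=Ro.from_rotvec(s['eef_rot']).as_matrix();print(M.round(3))
p=env.camera_params('wrist');R=np.array(p['R']);c=-R.T@np.array(p['t']).ravel()
print('cam in tool',M.T@(c-s['position']),(M.T@R.T).round(3),p['K'])
E
```

```text
cap [0.5967 0.0457 0.13  ]
capside [0.5956 0.0448 0.13  ]
c1 [0.5909 0.2006 0.01  ]
c2 [ 0.65   -0.0526  0.01  ]
c4 [0.4034 0.1512 0.01  ]
keeper [0.5771 0.1092 0.043 ]
teapot [0.5018 0.2257 0.02  ]
[[-0.968  0.251  0.   ]
 [ 0.251  0.968  0.   ]
 [-0.     0.    -1.   ]]
cam in tool [ 0.06687441  0.00019188 -0.18458147] [[-0.001 -0.969 -0.249]
 [ 1.    -0.001  0.001]
 [-0.001 -0.249  0.969]] [[320.68761468   0.         281.02837273]
 [  0.         320.68761468 213.92899529]
 [  0.           0.           1.        ]]
```

Request:
jog_arm(rows=[-0.546,-0.401,0,-0.48,0,-0.546,-0.401,0,-0.48,0,-0.546,-0.401,0,-0.48,0,-0.546,-0.401,0,-0.48,0,-0.546,-0.401,0,-0.48,0,-0.546,-0.401,0,-0.48,0,-0.546,-0.401,0,-0.48,0,-0.546,-0.401,0,-0.48,0])

```text
time: 2.0
position: [0.4068, 0.2981, 0.2009]
eef_rot: [-0.355, 3.121, 0.001]
force: [0.4, 0.4, -0.7]
width: 0.0872
grasp_force: 0.0
```

Request:
jog_arm(rows=[-0.125,-0.25,0,0,0,-0.125,-0.25,0,0,0,-0.125,-0.25,0,0,0,-0.125,-0.25,0,0,0,-0.125,-0.25,0,0,0,-0.125,-0.25,0,0,0,-0.125,-0.25,0,0,0,-0.125,-0.25,0,0,0])

```text
time: 2.8
position: [0.5835, 0.0837, 0.2001]
eef_rot: [0.352, -3.121, -0.001]
force: [-0.2, 0.5, -0.2]
width: 0.0866
grasp_force: 0.0
```

```bash
python3 - <<'E'
from h import *
from scipy.spatial.transform import Rotation as Ro
s=env.state();print(s['position'],Ro.from_rotvec(s['eef_rot']).as_matrix().round(4),s['force'])
p=env.camera_params('wrist');import pickle;pickle.dump(p,open('w1.pkl','wb'))
snap('wrist','w1')
for l in('cap_top','ledge','hook','cover','housing'):
  for r in env.masks_of(l,'wrist')[:2]: print(l,round(r['score'],2),r['bbox'])
E
```

```text
[0.58354215 0.08370646 0.20012196] [[-9.749e-01 -2.227e-01 -9.000e-04]
 [-2.227e-01  9.749e-01  4.000e-04]
 [ 8.000e-04  6.000e-04 -1.000e+00]] [-0.22270704  0.51488943 -0.17923129]
cap_top 0.94 [225.1, 194.9, 258.6, 232.8]
ledge 0.73 [126.9, 34.0, 391.2, 231.6]
ledge 0.31 [303.2, 87.7, 324.1, 135.8]
housing 0.72 [509.2, 191.0, 560.0, 239.4]
housing 0.68 [129.6, 31.0, 392.5, 234.5]
```

View pics/w1.png

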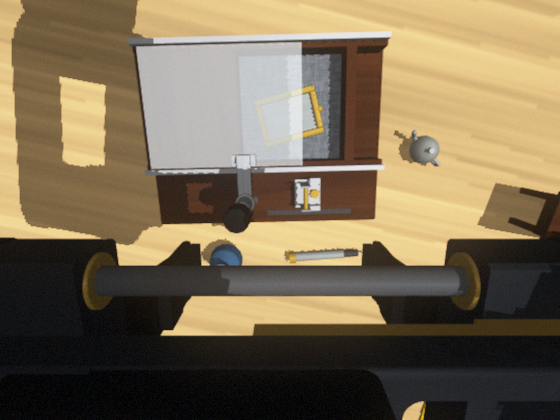

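The wrist view shows the cap's top disc near (238,219), with the stem and barrel up and to the right of it. The keeper, with its brass pin, is near (307,194). I'll take an enlarged crop of the keeper and locate both.

```bash
python3 - <<'E'
from h import *
import pickle
p=pickle.load(open('w1.pkl','rb'))
im=cv2.imread('pics/w1.png')
cv2.imwrite('pics/c1.png',cv2.resize(cv2.convertScaleAbs(im[145:240,205:365],alpha=1.6),None,fx=5,fy=5,interpolation=cv2.INTER_CUBIC))
print(ray('wrist',(238.5,219.5),.13,p))
for uv,z in(((145,171),.049),((375,168),.049),((163,223),.01),((376,219),.01),((386,37),.049),((131,41),.049)): print(uv,ray('wrist',uv,z,p).round(4))
E
```

```text
[0.5945713  0.05039178 0.13      ]
(145, 171) [ 0.5887 -0.0606  0.049 ]
(375, 168) [0.5325 0.1728 0.049 ]
(163, 223) [ 0.655  -0.0468  0.01  ]
(376, 219) [0.5928 0.2041 0.01  ]
(386, 37) [0.4117 0.1468 0.049 ]
(131, 41) [ 0.4687 -0.0883  0.049 ]
```

View pics/c1.png

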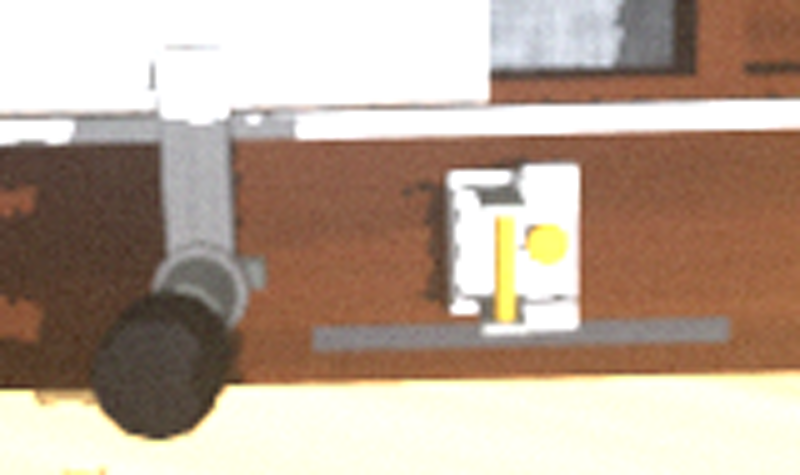

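```bash
python3 - <<'E'
from h import *
import pickle
p=pickle.load(open('w1.pkl','rb'))
a=np.radians(13.6);E=np.array([[np.cos(a),np.sin(a)],[-np.sin(a),np.cos(a)]])
cap=ray('wrist',(237,218.8),.13,p);pin=ray('wrist',(306.2,198.6),.042,p);bar=ray('wrist',(205+198/5,145+285/5),.09,p)
print(cap,pin,E@(pin-cap)[:2],E@(bar-cap)[:2])
for uv in((163,223),(376,219)):print(E@(ray('wrist',uv,.01,p)-cap)[:2])
T=env.state()['position'];print(T,E@(cap-T)[:2])
E
```

```text
[0.59425769 0.04907438 0.13      ] [0.58126217 0.11154307 0.042     ] [0.00205788 0.06377292] [-0.00543214  0.00213145]
[ 0.03648922 -0.10749641]
[0.03508303 0.15101476]
[0.58319778 0.08521464 0.20073041] [ 0.0022517  -0.03772757]
```

Request:
jog_arm(rows=[-0.003,-0.038,0,-0.013,0,-0.003,-0.038,0.03,-0.013,0,-0.003,-0.038,0.06,-0.013,0,-0.003,-0.038,0.08,-0.013,0,-0.003,-0.038,0.092,-0.013,0,-0.003,-0.038,0.092,-0.013,0,-0.003,-0.038,0.092,-0.013,0])

```text
time: 3.8
position: [0.5956, 0.0481, 0.1094]
eef_rot: [-0.376, 3.118, -0.0]
force: [-0.1, -0.5, 0.6]
width: 0.0869
grasp_force: 0.0
```

```bash
python3 - <<'E'
from h import *
snap('wrist','w2')
for r in env.masks_of('cap_top','wrist')[:2]: print(round(r['score'],2),r['bbox'])
s=env.state();print(s['position'],s['force']); print(proj('wrist',[s['position']+[0,0,.02]]))
E
```

```text
0.97 [264.5, 211.7, 299.8, 263.4]
[0.59632702 0.0478596  0.11026919] [ 0.04137688  0.69775549 -0.65421128]
[[280.95011087 257.20403079]]
```

View pics/w2.png

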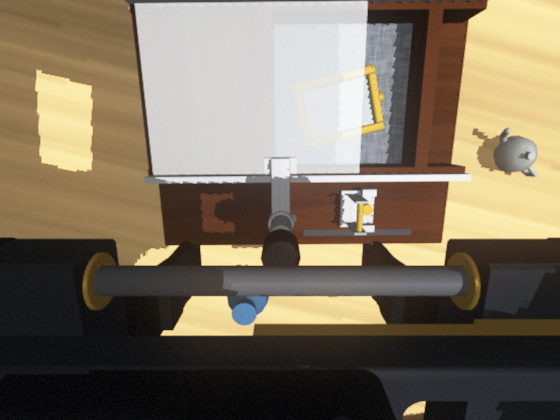

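The cap is centred between the fingers, at column about 282 against 281 for the TCP. The pin is near (361,215). Next I close on the cap.

Request:
jog_arm(rows=[0,0,0,0,255,0,0,0,0,255,0,0,0,0,255,0,0,0,0,255,0,0,0,0,255,0,0,0,0,255,0,0,0,0,255,0,0,0,0,255], newtons=40)

```text
time: 4.7
position: [0.5951, 0.0477, 0.1084]
eef_rot: [0.375, -3.119, 0.0]
force: [0.5, -0.5, 0.1]
width: 0.0308
grasp_force: 0.0
```

Request:
jog_arm(rows=[0,0,0,0,255,0,0,0,0,255,0,0,0,0,255])

```text
time: 5.0
position: [0.5951, 0.0477, 0.1085]
eef_rot: [0.375, -3.119, -0.0]
force: [0.4, 0.2, 0.2]
width: 0.0072
grasp_force: 0.0
```

```bash
python3 - <<'E'
from h import *
w=snap('wrist','w3');s=snap('side','s3');t=snap('top','t3')
st=env.state();print(st['position'],st['width'],st['force'])
for c in('wrist','side','top'):
  for r in env.masks_of('cap_top',c)[:2]: print(c,round(r['score'],2),r['bbox'])
  print(proj(c,[st['position']]))
a=cv2.resize(w[150:300,180:400],(528,360),interpolation=cv2.INTER_CUBIC)
b=cv2.resize(s[180:300,230:350],(400,400),interpolation=cv2.INTER_CUBIC)
cv2.imwrite('pics/m3.png',np.hstack([cv2.copyMakeBorder(a,0,0,0,0,0)[:360,100:480],b[:360]])[:,:,::-1])
E
```

```text
[0.59511354 0.04772665 0.10849204] 0.00172376118067039 [0.62313445 0.49752842 0.85828394]
wrist 0.74 [267.6, 209.8, 298.4, 264.9]
[[281.01479569 244.68842735]]
side 0.51 [268.6, 215.1, 275.2, 222.5]
[[272.07867258 219.42807011]]
[[261.83760606 191.70128889]]
```

View pics/m3.png

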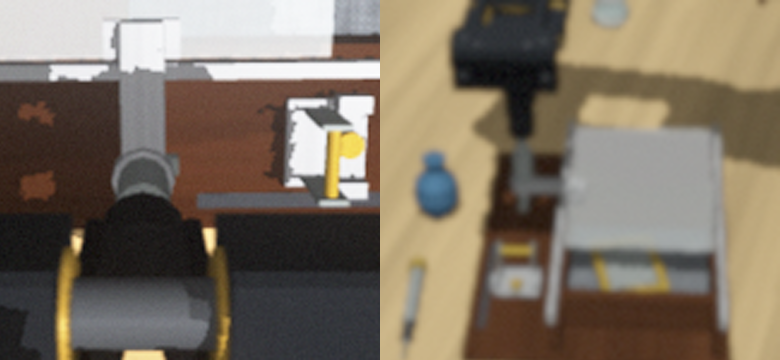

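```bash
python3 - <<'E'
from h import *
a=np.linspace(0,2*np.pi,40)
w=cv2.imread('pics/w3.png');s=cv2.imread('pics/side0.png');w1=cv2.imread('pics/w1.png')
import pickle;p1=pickle.load(open('w1.pkl','rb'))
c=np.array([.5952,.0478])
def draw(im,cam,p=None):
    im=cv2.resize(im,None,fx=4,fy=4,interpolation=cv2.INTER_CUBIC)
    for r,z,col in((.011,.13,(0,0,255)),(.011,.106,(0,255,0)),(.008,.09,(255,255,0)),(.008,.05,(255,0,255))):
        q=proj(cam,np.c_[c[0]+r*np.cos(a),c[1]+r*np.sin(a),0*a+z],p)
        cv2.polylines(im,[np.int32(q*4+2)],True,col,1)
    return im
A=draw(w,'wrist')[800:1100,980:1280];B=draw(s,'side')[780:1080,940:1240];C=draw(w1,'wrist',p1)[680:980,800:1100]
cv2.imwrite('pics/ov.png',cv2.convertScaleAbs(cv2.resize(np.hstack([A,B,C]),(795,265)),alpha=1.7))
E
```

```text
(no output)
```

View pics/ov.png

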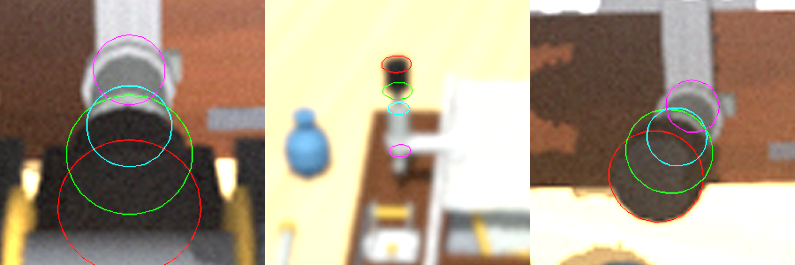

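The overlay puts the cap exactly between the fingers, but the reported width says nothing is there. I'll test with a small press.

Request:
jog_arm(rows=[0,0,0,0,255,0,0,0.002,0,255,0,0,0.004,0,255,0,0,0.004,0,255], newtons=40)

```text
time: 5.7
position: [0.5953, 0.0477, 0.105]
eef_rot: [-0.375, 3.119, -0.0]
force: [-2.0, 0.3, 4.7]
width: 0.001
grasp_force: 2.5
```

Request:
jog_arm(rows=[0,0,0,0,255,0,0,0,0,255])

```text
time: 5.9
position: [0.5953, 0.0477, 0.1051]
eef_rot: [-0.375, 3.119, -0.0]
force: [-2.4, -0.0, 5.6]
width: 0.0004
grasp_force: 2.5
```

```bash
python3 - <<'E'
from h import *
w=snap('wrist','w4');s=snap('side','s4');t=snap('top','t4')
st=env.state();print({k:np.round(st[k],4) for k in('position','width','force','grasp_force','time')})
f=lambda im,u,v,h:cv2.resize(im[v-h:v+h,u-h:u+h],(390,390),interpolation=cv2.INTER_CUBIC)
cv2.imwrite('pics/m4.png',cv2.convertScaleAbs(np.hstack([f(w,281,250,60),f(s,272,212,30)])[:,:,::-1],alpha=1.8))
E
```

```text
{'position': array([0.5953, 0.0477, 0.1051]), 'width': np.float64(0.0007), 'force': array([-2.4511,  0.311 ,  5.2682]), 'grasp_force': np.float64(2.5368), 'time': np.float64(6.05)}
```

View pics/m4.png

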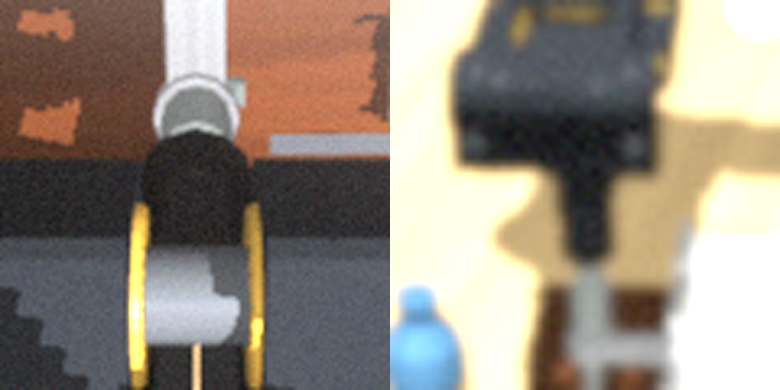

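```bash
python3 - <<'E'
from h import *
c=[.5953,.0477]
for z in(.09,.103,.105,.127,.13,.175,.197): print(z,proj('side',[c+[z]]).round(1),proj('wrist',[c+[z]]).round(1))
s=env.state();print(s['joint_pos'],s['eef_rot'])
for n in('side0','s3','s4'):
    im=cv2.imread(f'pics/{n}.png').sum(2);print(n,im[196:236:1,270:276].mean(1).astype(int))
E
```

```text
0.09 [[272.2 225.1]] [[281.  236.7]]
0.103 [[272.1 221.1]] [[281.  243.5]]
0.105 [[272.1 220.5]] [[281.  244.6]]
0.127 [[271.8 213.6]] [[281.  258.4]]
0.13 [[271.7 212.6]] [[281.  260.6]]
0.175 [[271.2 197.9]] [[281.  304.7]]
0.197 [[270.9 190.4]] [[281.  339.4]]
[-5.19656248e-02  2.38635794e-01  1.69045774e+00 -9.01266966e-05
  1.21197110e+00 -1.86199545e+00] [-3.74880554e-01  3.11863604e+00 -2.72192485e-04]
side0 [487 485 484 482 478 476 474 473 471 472 471 471 469 449 387 282 174 127
 112 106 101 100 101 124 188 280 347 365 359 357 345 322 310 305 308 310
 322 346 376 391]
s3 [112 102  82  63  48  44  45  54  55  55  58  59  51  62  68  74  75  80
  77  80  84  83  83  86 117 180 239 265 269 262 249 249 249 250 250 252
 255 264 275 290]
s4 [144 124 107  85  63  53  49  46  47  53  61  62  57  58  62  66  72  73
  84  82  84  81  84  84  85 121 181 236 262 262 252 249 247 250 246 251
 257 265 277 289]
```

Request:
jog_arm(rows=[0,0,-0.004,0,255,0,0,-0.006,0,255,0,0,-0.008,0,255,0,0,-0.008,0,255])

```text
time: 6.45
position: [0.5952, 0.0477, 0.1126]
eef_rot: [-0.375, 3.119, -0.0]
force: [0.4, -0.1, -0.3]
width: 0.0006
grasp_force: 0.0
```

```bash
python3 - <<'E'
from h import *
a=np.radians(13.6);ex=np.array([np.cos(a),np.sin(a),0]);ey=np.array([-np.sin(a),np.cos(a),0])
P=np.array([.5953,.0477,.105])
for dz in(0,.022):
  for sx in(1,-1): print(dz,[proj('side',[P+[0,0,.07+dz]+sx*.0375*ex+y*ey]).round(1).tolist() for y in(.095,.0375)])
im=cv2.imread('pics/s4.png').sum(2)
for v in range(200,226,2): print(v,np.where(im[v,245:300]<180)[0]+245)
im=cv2.imread('pics/side0.png').sum(2)
for v in range(208,224,2): print(v,np.where(im[v,245:300]<250)[0]+245)
E
```

```text
0 [[[251.0, 218.6]], [[254.5, 205.4]]]
0 [[[282.8, 219.7]], [[284.7, 206.3]]]
0.022 [[[250.5, 210.8]], [[254.0, 197.9]]]
0.022 [[[282.6, 211.8]], [[284.6, 198.7]]]
200 [252 253 254 255 256 257 258 259 260 261 262 263 264 265 266 267 268 269
 270 271 272 273 274 275 276 277 278 279 280 281 282]
202 [253 254 255 256 257 258 259 260 261 262 263 264 265 266 267 268 269 270
 271 272 273 274 275 276 277 278 279 280 281 282]
204 [253 254 255 256 257 258 259 260 261 262 263 264 265 266 267 268 269 270
 271 272 273 274 275 276 277 278 279 280 281 282]
206 [253 254 255 256 257 258 259 260 261 262 263 264 265 266 267 268 269 270
 271 272 273 274 275 276 277 278 279 280 281 282]
208 [266 267 268 269 270 271 272 273 274 275 276 277 278 279 280 281 282]
210 [268 269 270 271 272 273 274 275 276]
212 [268 269 270 271 272 273 274 275]
214 [268 269 270 271 272 273 274 275]
216 [269 270 271 272 273 274 275]
218 [269 270 271 272 273 274 275]
220 [269 270 271 272 273 274 275]
222 [271 272 273]
224 []
208 []
210 []
212 [270 271 272 273 274]
214 [269 270 271 272 273 274 275]
216 [269 270 271 272 273 274 275]
218 [269 270 271 272 273 274 275]
220 [270 271 272 273 274]
222 [272]
```

The forces say the closed fingertips are pressing on top of the cap, which they meet at a reported z of about 0.108. The real tips are therefore higher than reported. I'll press from the top with closed fingers and use the spring force as the gauge.

Request:
jog_arm(rows=[0,0,0.004,0,255,0,0,0.007,0,255,0,0,0.01,0,255,0,0,0.0125,0,255,0,0,0.0145,0,255,0,0,0.0145,0,255,0,0,0.0145,0,255])

```text
time: 7.15
position: [0.5955, 0.0477, 0.0991]
eef_rot: [-0.375, 3.118, -0.0]
force: [-2.9, 0.2, 9.4]
width: 0.0005
grasp_force: 4.3
```

Request:
jog_arm(rows=[0,0.003,0,0,255,0,0.008,0,0,255,0,0.014,0,0,255,0,0.02,0,0,255,0,0.026,0,0,255,0,0.032,0,0,255,0,0.037,0,0,255,0,0.04,0,0,255])

```text
time: 7.95
position: [0.5857, 0.0863, 0.099]
eef_rot: [-0.375, 3.119, -0.002]
force: [-2.5, -2.0, 8.7]
width: 0.0005
grasp_force: 4.4
```

```bash
python3 - <<'E'
from h import *
w=snap('wrist','w5');s=env.state();print(s['position'],s['force'],s['time'],s['width'])
snap('top','t5')
for c in('side','top','wrist'):
  if c=='side': snap('side','s5')
  for r in env.masks_of('cover',c)[:1]: print(c,round(r['score'],2),r['bbox'])
cv2.imwrite('pics/c5.png',cv2.convertScaleAbs(cv2.resize(w[140:290,200:400],(800,600),interpolation=cv2.INTER_CUBIC)[:,:,::-1],alpha=1.7))
E
```

```text
[0.58563983 0.08671531 0.09899281] [-3.40373697 -0.75941781  8.25876199] 8.0 0.0009090358865929911
side 0.81 [267.0, 227.4, 328.8, 265.5]
top 0.82 [228.9, 203.0, 302.9, 262.9]
wrist 0.63 [127.9, 0.0, 372.6, 242.5]
```

View pics/c5.png

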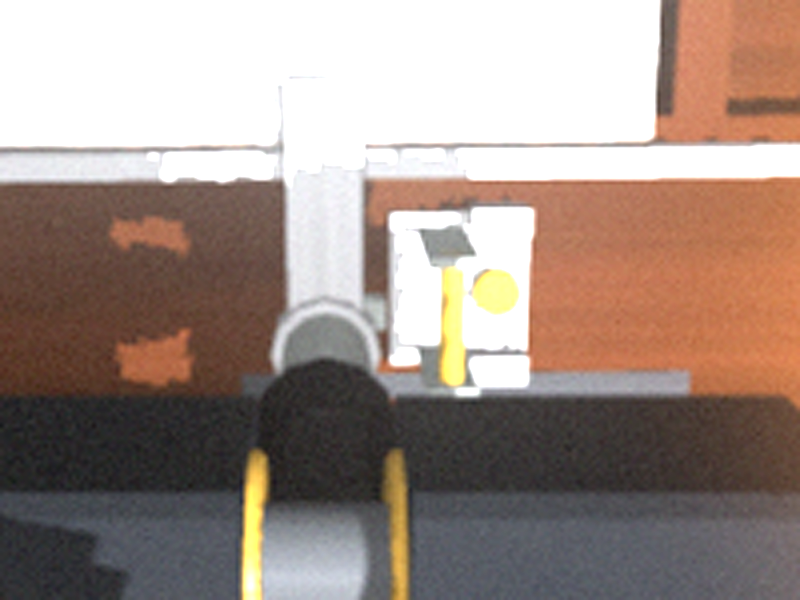

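Request:
jog_arm(rows=[0,0,0.001,0,255,0,0.003,0.001,0,255,0,0.006,0.001,0,255,0,0.009,0.001,0,255,0,0.011,0.001,0,255,0,0.013,0.001,0,255,0,0.014,0.001,0,255,0,0.014,0.001,0,255])

```text
time: 9.05
position: [0.5823, 0.0999, 0.098]
eef_rot: [0.375, -3.119, 0.001]
force: [-4.6, -1.5, 9.4]
width: 0.0007
grasp_force: 4.7
```

Request:
jog_arm(rows=[0.0005,0.001,0,0,255,0.001,0.002,0,0,255,0.001,0.003,0,0,255,0.001,0.003,0,0,255])

```text
time: 9.45
position: [0.5816, 0.1026, 0.0985]
eef_rot: [-0.375, 3.117, -0.001]
force: [-1.2, -1.8, 9.2]
width: 0.0004
grasp_force: 4.5
```

Request:
jog_arm(rows=[0,0.0007,0,0,255,0,0.0014,0,0,255,0,0.002,0,0,255,0,0.002,0,0,255])

```text
time: 9.85
position: [0.5811, 0.1045, 0.0984]
eef_rot: [-0.375, 3.117, -0.001]
force: [-1.7, -1.8, 9.2]
width: 0.0002
grasp_force: 4.5
```

Request:
jog_arm(rows=[0,0.0005,0,0,255,0,0.001,0,0,255,0,0.0015,0,0,255,0,0.0015,0,0,255])

```text
time: 10.25
position: [0.5808, 0.1059, 0.0984]
eef_rot: [-0.375, 3.117, -0.001]
force: [-1.3, -1.3, 9.4]
width: 0.0008
grasp_force: 4.5
```

Request:
jog_arm(rows=[0,0.0005,0,0,255,0,0.001,0,0,255,0,0.0015,0,0,255,0,0.0015,0,0,255])

```text
time: 10.65
position: [0.5806, 0.1066, 0.0985]
eef_rot: [-0.375, 3.117, -0.003]
force: [-1.8, -4.0, 9.8]
width: 0.0003
grasp_force: 4.5
```

Request:
jog_arm(rows=[0,0.0004,0,0,255,0,0.0004,0,0,255])

```text
time: 10.85
position: [0.5805, 0.1068, 0.0985]
eef_rot: [-0.374, 3.117, -0.004]
force: [-0.0, -4.8, 8.2]
width: 0.0005
grasp_force: 4.4
```

The shank has met the pin: Fy rose to −4.8 N and the motion stalled. Now I let the plunger up.

Request:
jog_arm(rows=[0,0,-0.0015,0,255,0,0,-0.003,0,255,0,0,-0.0045,0,255,0,0,-0.006,0,255,0,0,-0.0075,0,255,0,0,-0.0075,0,255])

```text
time: 11.45
position: [0.5793, 0.1083, 0.1045]
eef_rot: [-0.375, 3.119, 0.0]
force: [1.1, -1.0, 4.3]
width: 0.0003
grasp_force: 2.1
```

Request:
jog_arm(rows=[0,0,-0.001,0,255,0,0,-0.001,0,255])

```text
time: 11.65
position: [0.5784, 0.1085, 0.1047]
eef_rot: [0.375, -3.117, -0.001]
force: [-0.6, 1.0, 0.9]
width: 0.0002
grasp_force: 0.5
```

Request:
jog_arm(rows=[0,0,-0.005,0,255,0,0,-0.02,0,255,0,0,-0.05,0,255,0,0,-0.09,0,255,0,0,-0.09,0,255,0,0,-0.09,0,255])

```text
time: 12.25
position: [0.5805, 0.1083, 0.198]
eef_rot: [-0.375, 3.115, -0.0]
force: [0.3, -0.8, -1.1]
width: 0.0006
grasp_force: 0.0
```

```bash
python3 - <<'E'
from h import *
s=env.state();print(s['position'],s['force'],s['time'])
p=env.camera_params('wrist');w=snap('wrist','w6')
sd=snap('side','s6')
q=proj('wrist',[[.579,.108,.126]],p)[0];print(q)
for r in env.masks_of('cap_top','wrist')[:1]+env.masks_of('cap_top','side')[:1]: print(r['score'],r['bbox'])
a=cv2.resize(w[120:270,200:360],(480,450),interpolation=cv2.INTER_CUBIC)
b=cv2.resize(sd[200:275,250:300],(300,450),interpolation=cv2.INTER_CUBIC)
cv2.imwrite('pics/c6.png',cv2.convertScaleAbs(np.hstack([a,b])[:,:,::-1],alpha=1.6))
for z in(.119,.126,.13):print(z,proj('side',[[.579,.108,z]]))
E
```

```text
[0.58052856 0.10826086 0.19803196] [ 0.30719567 -0.80264111 -1.14585449] 12.25
[281.15796884 212.7385227 ]
0.91 [265.5, 191.6, 290.6, 225.8]
0.44 [263.7, 224.4, 275.4, 258.4]
0.119 [[269.90591176 230.23385291]]
0.126 [[269.80582183 227.95337035]]
0.13 [[269.74828809 226.64250252]]
```

View pics/c6.png

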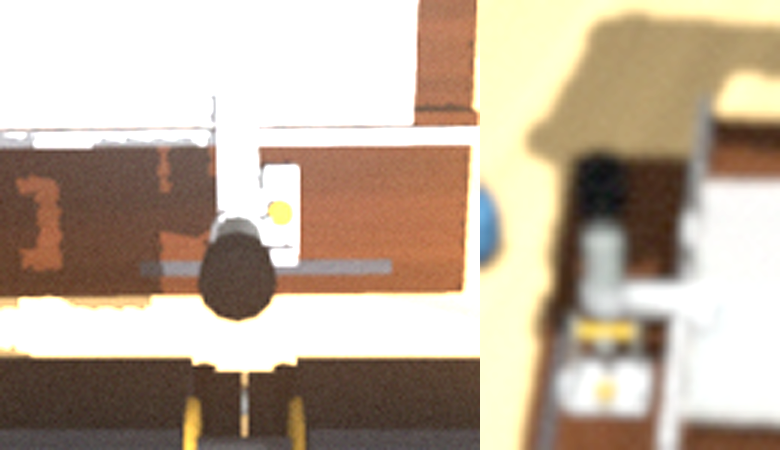

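The wrist crop shows the barrel right beside the pin. The side crop shows the pin just ahead of the barrel with the cap above it. One numeric check of the cap's height before I hand in.

```bash
python3 - <<'E'
from h import *
for n,u,c in(('side0',272,[.5952,.0478]),('s6',270,[.5805,.1065])):
    g=cv2.imread(f'pics/{n}.png').sum(2)[200:245,u-2:u+3].mean(1)
    i=int(np.argmin(g));m=lambda lo,hi:(lo+hi)/2
    b=next(k for k in range(i,45) if g[k]>220); bot=200+b-1+(220-g[b-1])/(g[b]-g[b-1])
    zs=np.linspace(.09,.12,61);r=[proj('side',[c+[z]])[0,1] for z in zs]
    print(n,bot,'cap bottom z',np.interp(-bot,-np.array(r),zs))
for n,cc in(('s6','side'),):
    print(env.state()['time'])
E
```

```text
side0 220.60300429184548 cap bottom z 0.10475870135090913
s6 237.36968085106383 cap bottom z 0.09532828052189085
12.45
```

```bash
python3 -c "
from rig import env
print(env.job_done())"
```

```text
the job is handed in; nothing more can be done
None
```

The cover is closed and, as far as I can tell, latched, and the job is handed in. The spring force on the fingers dropped away with the plunger about 4 mm down, which fits the hook holding the pin. Side-force readings at the pin reached about 5 N. My last camera check of the cap's height was inconclusive, and I did not tug-test the latch.

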